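# Key and hold the lock collar on a drill stand's stub

## Robot

A 6-joint arm with a two-finger parallel gripper is mounted at the origin on the work surface. World frame = base frame: x ahead of the robot, y to its left, z up, the work surface at z = 0. Lengths are in m, angles in rad, forces in N, time in s.
With the tool pointing down it reaches from about 0.375 to 0.975 m from the base axis. Payload 3.8 kg.
Tool frame: the origin (TCP) lies on the centre line of the jaws, within the pads' length; the fingertips stand 14 mm ahead of it and the grasp point (between the pads) lies 5 mm behind it; x points along the fingers, y is the direction in which the jaws open and shut, and the axes are right-handed (so a half turn about x gives the same grasp; the last joint's range is limited). The gripper opens to 85 mm and grips with 20 to 120 N. Pads are 22 mm wide; open, the fingers measure 114 mm over their backs; the gripper's body (76 mm by 85 mm) begins 54 mm behind the grasp point. The pads swing forward as they close: fully open they stand 13 mm farther back than shut.
Start: joints at [1.142, 0.264, 1.604, -0, 1.274, -0.037], TCP at [0.258, 0.624, 0.245] pointing down, gripper open.
Joint ranges: [-2.63, 2.63], [-0.94, 2.18], [0.31, 2.57], [-1.31, 4.45], [0, 2.66], [-2.55, 2.55]. Speed limits (rad/s): [2.57, 2.57, 3.14, 3.14, 3.14, 3.14].

## Interface

Orientations are given as a rotation vector (axis times angle).
In Python, from workcell import bot gives the robot as it stands.
- The arm moves only by the shell command python3 -m creep 'ROWS' [FORCE]. ROWS is JSON, a list of rows, each an object with "grip": the finger opening in cm, from 0 to 8.54; "dp": the shift along the tool's x, y, z in cm, a list of three; "rotation": the turn, a rotation vector about the tool's x, y, z in rad, a list of three. A call has 1 to 5 rows; each row is the pose to reach, as a shift and turn from the pose commanded when the call began, along the tool's axes at that moment; what a row does not reach only later rows make up. A row lasts 1/12 s, in which the tool goes at most 41.7 mm and 7.16 degrees, less where a joint would pass 70% of its speed; a pose out of reach is approached as far as the arm can. A call with a gripper value outside its range is refused whole. The fingers move at their own pace and stop on an object; FORCE is the grip in N (left out, the last holds). Time passes only in rows, so rows that repeat a pose let the fingers close. It gives the time, the measured TCP pose, the force and the opening at its end, in the units of the state.
- bot.read_state(): the state, without advancing time (a new reading comes with each control period).
- bot.read_camera(name): name is "scene" or "top" or "wrist"; returns (picture, depth): 420x560x3 uint8, red, green, blue; 420x560 float32, m along the optical axis (not along the pixel's ray), 0 where there is no reading.
- bot.get_calibration(name): a dict with "fx", "fy", "cx", "cy" (pixels), "rvec" (rotation vector, rad) and "tvec" (3), from world to camera coordinates, as OpenCV has them. Camera axes: x right, y down, z forward; pixel columns grow to the right and rows downward; lengths in m; the calibration is good to about 2 mm. A picture is of the moment at which its call begins: read the wrist's pose just before it. get_calibration takes no time and is no camera call; for the wrist camera it gives the pose at the moment of the call.
- bot.finish_job(): hands the job in, once; it reports no verdict.
The state is a dict: "time": time; "q": joint angles; "joint_vel": joint speeds; "joint_torque": joint torques, N m; "tool_pos": TCP position; "tcp_rot": TCP orientation; "wrist_force": force on the tool from outside, world axes, zero at the start; "torque": the same for the moment, N m; "width": opening from 0.0 (shut) to 1.0 (fully open).
Only numpy, scipy, OpenCV 4.12 (cv2) and the standard library are available. Lean on these libraries where they do the work, as an engineer would, in place of code of your own. Each camera call takes 0.05 s, during which the arm holds its last target.

## Task

Thread the plain thrust ring down the upright stub of the drill stand until it lies flat on the pressure plate. Then put the knurled lock collar on the stub, open side down, turn it until its hidden keyways drop over the stub's three pins, push it fully home against the spring, and finish while still holding it pushed home: do not let go. Leave the other things on the bench where they are.

Things in the scene. Friction and masses are not known exactly. Their poses are not given: they have to be found in the camera images.
- stand: Fixed grey metal base plate of a drill stand, 200 x 130 x 16 mm, z up, long side along its x (from -60 to +140 mm). Its origin lies on the bench, on the axis of the upright steel stub. Round the stub's foot is the sprung pressure plate: 46 mm across, upper face 34 mm above the bench when free, with a raised hub 28 mm across up to 39 mm. All heights given here are above the bench.
- stub_tip (a point): Tip of the upright stub, 92 mm high, chamfered over the last 6 mm. The stub is 18 mm thick.
- pin_level (a point): Point on the stub's axis, 66 mm high, at the level of its three pins. The pins are 5 mm thick (tops at 68.5 mm), stick out sideways 120 degrees apart, ends 14 mm from the axis. Which way they point varies and follows neither the plate's yaw nor this point's.
- spring_plate (a joint): How far the pressure plate is pushed down, m: 0 free, 0.006 bottomed on its stop. The spring gives only above 8 N and takes about 12 N at the stop. The plate returns to 0 when let go.
- ring: Loose plain steel thrust ring lying flat on the bench, no knurl: outside 50 mm, bore 32 mm, 16 mm high, about 0.12 kg. It passes over the stub's pins and round the hub. Origin: centre of its underside, z along its axis; on the free pressure plate its origin is 34 mm above the bench.
- collar: Loose dark steel knurled lock collar, standing on the bench open side down: outside 48 mm, 40 mm high, about 0.26 kg, 20.4 mm bore right through. Origin: centre of its underside, z up its axis. Off the keyways it rests on the pins, origin at 68.5 mm, and stays there if let go. On them it drops to meet the ring (50 mm); pushed fully home it is at 44 mm. Unheld, the spring lifts it to 50 mm.
- collar_top (a point): Centre of the collar's top face, 40 mm above its underside. Three keyways, 9 mm wide and 120 degrees apart, run 30 mm up the bore from the underside and end under this face, unseen from above. How they lie to the collar's axes is not given; within a third of a turn either way they come over the pins once, with about 8 degrees to spare each side.
- spray_can: Bystander: grey spray can, 52 mm across, 150 mm high, upright. Origin: centre of its underside.
- wrench: Bystander: steel wrench lying on the bench. Origin: at its underside near the middle.
- bit_case: Bystander: flat green plastic case, 110 x 60 x 28 mm. Origin: centre of its underside.

How it is judged:
On the way:
1. the thrust ring lies flat on the pressure plate, round the stub, the collar not yet on the stub (z of ring in the frame of stand between 0.025 and 0.0365 m and horizontal distance between ring and stand below 0.005 m and angle between ring's own z axis and vertical below 0.08 rad and horizontal distance between collar and stand above 0.05 m), for 0.2 s.
At the end, for the whole second after the job is handed in: The robot still pushes on the still, upright collar (over 2 N), centred on the stub to 4 mm, keyed over the pins and home: underside below 46.5 mm, pressure plate down by over 4.2 of its 6 mm. The ring lies flat (0.08 rad) under it on the plate, centred to 5 mm (value of joint spring_plate above 0.0042 m and z of collar in the frame of stand between 0.039 and 0.0465 m and horizontal distance between collar and stand below 0.004 m and angle between each of collar, ring's own z axis and vertical below 0.08 rad and linear speed of collar below 0.02 m/s and contact force between any of the fingers, the arm and collar above 2 N and z of ring in the frame of stand between 0.024 and 0.0325 m and horizontal distance between ring and stand below 0.005 m); the arm keeps its last pose, push and grip.
It fails at once if the spray can is shifted by more than 3 cm (distance of spray_can from where it was at the start of the episode above 0.03 m).
It fails at once if the wrench is shifted by more than 3 cm (distance of wrench from where it was at the start of the episode above 0.03 m).
It fails at once if the bit case is shifted by more than 3 cm (distance of bit_case from where it was at the start of the episode above 0.03 m).
It also fails if it takes over 64 s, if anything falls off the work surface, if the arm or the gripper's body presses on something with over 40 N, if the wrist force passes 120 N, or if a joint passes its speed limit or range.

## Working session

There is one attempt and no reset: what is moved stays moved. The work goes in short steps, Python scripts to look and compute and a shell command to move; the robot and the scene stay as the last step left them, time stands still between calls to the robot, and variables do not carry over. Pictures are saved under pics/ and viewed, and the job is handed in when it is done.

```bash
ls; mkdir -p pics
python3 - <<'E'
from workcell import bot
import cv2,numpy as np
s=bot.read_state();print(s)
for n in("scene","top","wrist"):
    c=bot.get_calibration(n);print(n,c)
    p,d=bot.read_camera(n);cv2.imwrite(f"pics/{n}0.png",p[:,:,::-1]);np.save(f"pics/{n}0.npy",d)
E
```

```text
pics
{'time': 0.0, 'q': array([ 1.14210726e+00,  2.64772678e-01,  1.60541872e+00, -1.58965849e-05,
        1.27368118e+00, -3.68816588e-02]), 'joint_vel': array([-3.76911445e-05, -7.33470564e-04, -5.49124456e-04, -1.52977513e-04,
       -7.70976835e-04, -7.25271643e-04]), 'joint_torque': array([ 1.43837551e-04, -5.15128398e+01, -3.67302096e+01,  2.90598646e-04,
        1.29886487e-02,  2.70825836e-05]), 'tool_pos': array([0.25745222, 0.62319906, 0.24392468]), 'tcp_rot': array([ 0.3056319 ,  1.54936663, -0.30914069]), 'wrist_force': array([ 1.22401952,  0.34672017, -0.16777239]), 'torque': array([-0.04135281,  0.04134808,  0.05104431]), 'width': 0.9986395144404145}
scene {'fx': 483.11504888084903, 'fy': 483.11504888084903, 'cx': 280.5486492441506, 'cy': 212.34950359196307, 'rvec': array([ 2.14506787,  0.82958024, -0.38735178]), 'tvec': array([-0.34774691, -0.21119489,  1.51879135])}
top {'fx': 420.16021458112846, 'fy': 420.16021458112846, 'cx': 275.0500063606817, 'cy': 203.93764026700978, 'rvec': array([ 2.12908104, -2.15974779,  0.14444469]), 'tvec': array([-0.03687911,  0.55473978,  1.18713459])}
wrist {'fx': 331.59109160497337, 'fy': 331.59109160497337, 'cx': 278.0230056939144, 'cy': 211.3880953764271, 'rvec': array([-2.38607428, -1.59769027, -0.24844226]), 'tvec': array([-0.67321339, -0.03950233,  0.3803072 ])}
```

View pics/top0.png

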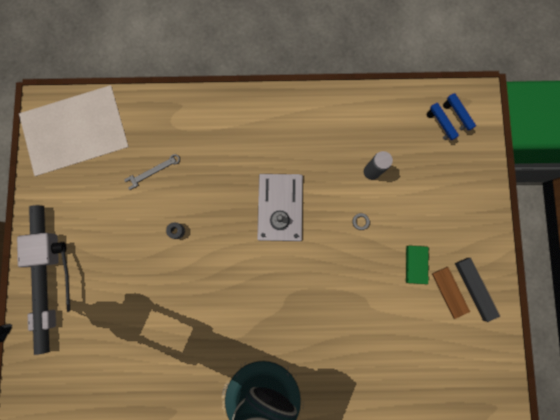

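View pics/scene0.png

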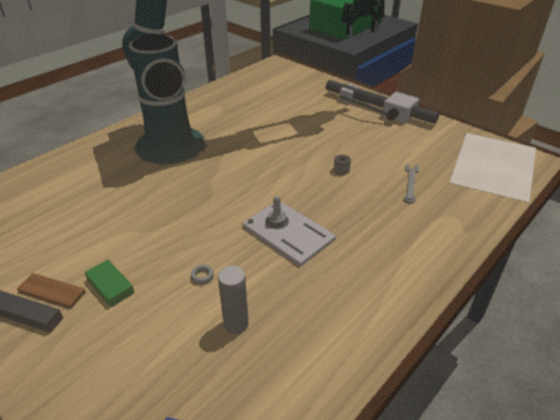

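View pics/wrist0.png

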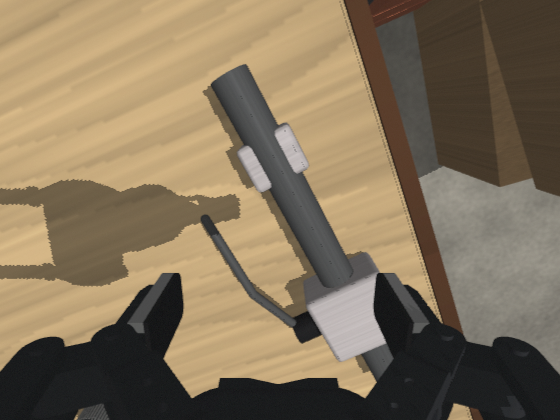

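The top view shows the collar at (175,231), the stub at (281,219), the ring at (361,221), the can at (378,165), the wrench at (153,172) and the case at (418,264).

```bash
cat > h.py <<'E'
from workcell import bot
import cv2,numpy as np
from scipy.spatial.transform import Rotation as R
def cloud(name,d=None,c=None):
    c=c or bot.get_calibration(name)
    h,w=d.shape;u,v=np.meshgrid(np.arange(w),np.arange(h))
    P=np.stack([(u-c['cx'])/c['fx']*d,(v-c['cy'])/c['fy']*d,d],-1)
    W=(P-c['tvec'])@R.from_rotvec(c['rvec']).as_matrix()
    W[d==0]=np.nan
    return W
def circ(p):
    A=np.c_[2*p,np.ones(len(p))];s=np.linalg.lstsq(A,(p**2).sum(1),rcond=None)[0]
    return s[:2],np.sqrt(s[2]+s[:2]@s[:2])
def st(s=None):
    s=s or bot.read_state()
    print('t',round(s['time'],2),'p',s['tool_pos'].round(4),'F',s['wrist_force'].round(1),'T',s['torque'].round(2),'w',round(s['width'],3));print(R.from_rotvec(s['tcp_rot']).as_matrix().round(3), s['q'].round(2))
    return s
E
python3 - <<'E'
from h import *
d=np.load('pics/top0.npy');W=cloud('top',d)
for n,(u,v),r in(('collar',(175,231),25),('stub',(281,219),20),('ring',(361,221),22),('can',(378,165),25),('case',(418,264),30)):
    w=W[v-r:v+r,u-r:u+r].reshape(-1,3);w=w[~np.isnan(w[:,0])]
    z=w[:,2];print(n,np.histogram(z,bins=np.arange(-.01,.17,.01))[0], )
    for lo,hi in((.005,.013),(.013,.018),(.03,.045),(.08,.1),(.14,.16),(.022,.032)):
        m=(z>lo)&(z<hi)
        if m.sum()>8:print('  ',lo,hi,m.sum(),w[m].mean(0).round(4),w[m].min(0).round(4),w[m].max(0).round(4))
st()
E
```

```text
collar [ 713 1548   15   18   78  116    0    0    0    0    0    0    0    0
    0    0    0]
   0.005 0.013 155 [0.4867 0.2574 0.0063] [0.4105 0.1824 0.005 ] [0.5583 0.3296 0.0126]
   0.03 0.045 185 [0.4827 0.2468 0.0402] [0.4593 0.2242 0.0304] [0.5056 0.2712 0.0449]
   0.022 0.032 16 [0.4824 0.2339 0.0278] [0.4596 0.2248 0.0229] [0.5064 0.2573 0.0311]
stub [   0    4 1111  293  127   12    2   10    3   12   23    0    0    0
    0    0    0]
   0.005 0.013 38 [ 0.5057 -0.06    0.0118] [ 0.4561 -0.1154  0.0094] [ 0.5736 -0.0022  0.013 ]
   0.013 0.018 725 [ 0.5163 -0.0606  0.0161] [ 0.4553 -0.1193  0.0131] [ 0.573 -0.002  0.018]
   0.03 0.045 139 [ 0.5091 -0.0584  0.0363] [ 0.4893 -0.0791  0.0304] [ 0.5312 -0.0381  0.0442]
   0.08 0.1 35 [ 0.5099 -0.0579  0.091 ] [ 0.502  -0.0667  0.0826] [ 0.5189 -0.05    0.0981]
   0.022 0.032 88 [ 0.4981 -0.0597  0.0239] [ 0.4557 -0.1185  0.022 ] [ 0.5715 -0.0022  0.0319]
ring [ 461 1322  129   16    0    0    0    0    0    0    0    0    0    0
    0    0    0]
   0.005 0.013 178 [ 0.5081 -0.2997  0.0065] [ 0.4406 -0.3654  0.005 ] [ 0.5706 -0
[... 647 characters left out ...]
0221] [ 0.6631 -0.3133  0.0317]
case [ 643 1852  276  508  306    0    0    0    0    0    0    0    0    0
    0    0    0]
   0.005 0.013 378 [ 0.3614 -0.4753  0.008 ] [ 0.2909 -0.5517  0.005 ] [ 0.4637 -0.3712  0.013 ]
   0.013 0.018 149 [ 0.3365 -0.5151  0.0149] [ 0.291  -0.5423  0.013 ] [ 0.4275 -0.421   0.0179]
   0.03 0.045 306 [ 0.3769 -0.4544  0.0317] [ 0.321  -0.4838  0.03  ] [ 0.4297 -0.4206  0.0375]
   0.022 0.032 698 [ 0.3745 -0.4534  0.0287] [ 0.3209 -0.487   0.0222] [ 0.4299 -0.421   0.032 ]
t 0.15 p [0.2575 0.6234 0.2442] F [ 0.7 -0.8 -0.5] T [0.05 0.   0.02] w 1.002
[[-0.001  0.382  0.924]
 [-0.002  0.924 -0.382]
 [-1.    -0.002 -0.   ]] [ 1.14  0.26  1.61  0.    1.27 -0.04]
```

Run:
```python
from h import *
c=bot.get_calibration('wrist');M=R.from_rotvec(c['rvec']).as_matrix();C=-M.T@c['tvec']
s=bot.read_state();T=R.from_rotvec(s['tcp_rot']).as_matrix()
print('cam in tool',T.T@(C-s['tool_pos']),'cam axes in tool rows\n',(M@T).round(3))
# circle fits top view
d=np.load('pics/top0.npy');W=cloud('top',d)
for n,u,v,r,lo,hi,rad in(('collar',175,231,16,.036,.05,.024),('stub',281,219,8,.085,.1,.009),('ring',361,221,14,.0135,.02,.025)):
    w=W[v-r:v+r,u-r:u+r].reshape(-1,3);w=w[(w[:,2]>lo)&(w[:,2]<hi)]
    h=cv2.convexHull(w[:,:2].astype(np.float32))[:,0];print(n,cv2.minEnclosingCircle(h),w[:,2].mean())
```

```text
cam in tool [-0.12883744 -0.00080841 -0.07934262] cam axes in tool rows
 [[-0.     1.    -0.001]
 [-0.306  0.001  0.952]
 [ 0.952  0.     0.306]]
collar ((0.4831347167491913, 0.24783918261528015), 0.023955583572387695) 0.04113432364708265
stub ((0.5103625655174255, -0.058427877724170685), 0.008974612690508366) 0.09124276096530354
ring ((0.5035786628723145, -0.2979578673839569), 0.02477145567536354) 0.017358680489753132
```

```bash
python3 -m creep '[{"grip":8.5,"dp":[0,-3.3,2.5],"rotation":[0,0,0]},{"grip":8.5,"dp":[0,-6.6,5],"rotation":[0,0,0]},{"grip":8.5,"dp":[0,-9.9,7.5],"rotation":[0,0,0]},{"grip":8.5,"dp":[0,-13.2,10],"rotation":[0,0,0]},{"grip":8.5,"dp":[0,-16.5,12.5],"rotation":[0,0,0]}]' 60
```

```text
time: 0.57
tool_pos: [0.3101, 0.4217, 0.2447]
tcp_rot: [0.306, 1.549, -0.307]
wrist_force: [1.9, -0.6, -0.2]
width: 1.0
```

```bash
python3 -m creep '[{"grip":8.5,"dp":[0,-2.8,2.8],"rotation":[0,0,0]},{"grip":8.5,"dp":[0,-5.6,5.6],"rotation":[0,0,0]},{"grip":8.5,"dp":[0,-8.4,8.4],"rotation":[0,0,0]},{"grip":8.5,"dp":[0,-11.2,11.2],"rotation":[0,0,0]},{"grip":8.5,"dp":[0,-14,14],"rotation":[0,0,0]}]'; python3 -m creep '[{"grip":8.5,"dp":[0,-2.8,2.8],"rotation":[0,0,0]},{"grip":8.5,"dp":[0,-5.6,5.6],"rotation":[0,0,0]},{"grip":8.5,"dp":[0,-8.4,8.4],"rotation":[0,0,0]},{"grip":8.5,"dp":[0,-11.2,11.2],"rotation":[0,0,0]},{"grip":8.5,"dp":[0,-14,14],"rotation":[0,0,0]}]';python3 -m creep '[{"grip":8.5,"dp":[0,-2.8,2.8],"rotation":[0,0,0]},{"grip":8.5,"dp":[0,-5.6,5.6],"rotation":[0,0,0]},{"grip":8.5,"dp":[0,-8.9,8.9],"rotation":[0,0,0]},{"grip":8.5,"dp":[0,-8.9,8.9],"rotation":[0,0,0]}]'
python3 - <<'E'
from h import *
st();c=bot.get_calibration('wrist')
p,d=bot.read_camera('wrist');cv2.imwrite('pics/w1.png',p[:,:,::-1]);np.savez('pics/w1.npz',d=d,**c)
E
```

```text
time: 0.98
tool_pos: [0.3862, 0.2389, 0.2452]
tcp_rot: [0.307, 1.549, -0.307]
wrist_force: [1.2, -0.1, 0.2]
width: 0.997
time: 1.4
tool_pos: [0.4622, 0.056, 0.2453]
tcp_rot: [0.308, 1.549, -0.307]
wrist_force: [0.6, 1.0, 0.5]
width: 0.997
time: 1.73
tool_pos: [0.5122, -0.0639, 0.2453]
tcp_rot: [0.309, 1.546, -0.313]
wrist_force: [0.5, 0.1, 0.1]
width: 0.996
t 1.73 p [ 0.5122 -0.0639  0.2453] F [0.5 0.1 0.1] T [-0.   -0.01  0.03] w 0.996
[[ 0.001  0.386  0.922]
 [-0.003  0.922 -0.386]
 [-1.    -0.002  0.003]] [-0.17 -0.04  1.94 -0.    1.24 -1.34]
```

View pics/w1.png

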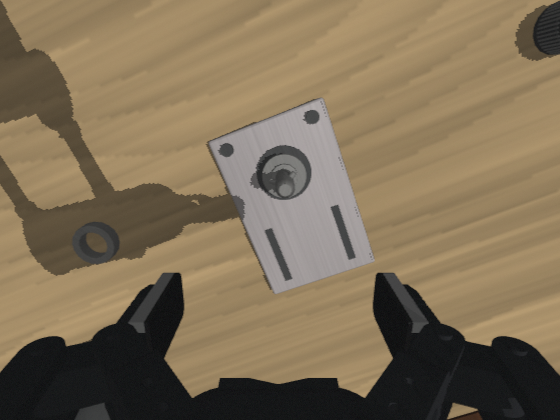

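The wrist view shows the stub tip at about (285,182), the ring at (96,242) and the collar's edge at the upper right.

Run:
```python
from h import *
z=np.load('pics/w1.npz');W=cloud('wrist',z['d'],z)
for n,u,v,r,lo,hi in(('stubtip',285,182,20,.087,.1),('plate',285,175,35,.031,.0365),('ring',96,242,35,.0135,.02)):
    w=W[v-r:v+r,u-r:u+r].reshape(-1,3);w=w[(w[:,2]>lo)&(w[:,2]<hi)]
    print(n,cv2.minEnclosingCircle(w[:,:2].astype(np.float32)),w[:,2].mean(),len(w))
w=W[150:210,255:315].reshape(-1,3);c=np.array([.5104,-.0584])
for lo,hi in((.06,.072),):
    q=w[(w[:,2]>lo)&(w[:,2]<hi)];print(q[np.hypot(*(q[:,:2]-c).T)>.0098].round(4))
```

```text
stubtip ((0.5063837170600891, -0.0561365969479084), 0.008574183098971844) 0.09073098995242723 263
plate ((0.5068526864051819, -0.05588432028889656), 0.02317473664879799) 0.03423409275384862 813
ring ((0.5010464787483215, -0.2953207492828369), 0.025827759876847267) 0.01578101066241209 795
[[ 0.4985 -0.0452  0.0671]
 [ 0.4987 -0.0443  0.0678]
 [ 0.4993 -0.0465  0.0655]
 [ 0.4993 -0.0455  0.0675]
 [ 0.4998 -0.0447  0.0669]
 [ 0.4999 -0.0438  0.0682]
 [ 0.4978 -0.055   0.0608]
 [ 0.4986 -0.0532  0.0609]
 [ 0.4987 -0.0523  0.0618]
 [ 0.4993 -0.0514  0.0609]
 [ 0.4998 -0.0506  0.0602]
 [ 0.4999 -0.0468  0.0669]
 [ 0.5002 -0.0459  0.0673]
 [ 0.5002 -0.0449  0.0694]
 [ 0.5008 -0.0441  0.0677]
 [ 0.5011 -0.0433  0.0684]
 [ 0.4977 -0.056   0.0645]
 [ 0.4978 -0.055   0.0655]
 [ 0.4983 -0.0542  0.0647]
 [ 0.4985 -0.0533  0.0656]
 [ 0.4988 -0.0524  0.0662]
 [ 0.4992 -0.0515  0.0658]
 [ 0.4997 -0.0507  0.0654]
 [ 0.5007 -0.05    0.0619]
 [ 0.5011 -0.0491  0.0619]
 [ 0.5002 -0.0479  0.0682]
 [ 0.5003 -0.047   0.0694]
 [ 0.5008 -0.0462  0.0688]
 [ 0.5012 -0.0453  0.0684]
 [ 0.5014 -0.0444  0.0693]
 
[... 1243 characters left out ...]
 0.4987 -0.0666  0.0676]
 [ 0.4991 -0.0658  0.0676]
 [ 0.4993 -0.0648  0.0685]
 [ 0.5    -0.0641  0.0666]
 [ 0.5003 -0.0632  0.067 ]
 [ 0.5006 -0.0623  0.0673]
 [ 0.5058 -0.0473  0.0719]
 [ 0.4993 -0.0668  0.0691]
 [ 0.4999 -0.0661  0.0679]
 [ 0.5    -0.0651  0.0691]
 [ 0.5004 -0.0643  0.069 ]
 [ 0.5009 -0.0634  0.0686]
 [ 0.5009 -0.0624  0.0704]
 [ 0.5    -0.0682  0.0682]
 [ 0.5007 -0.0675  0.0669]
 [ 0.5007 -0.0664  0.0684]
 [ 0.501  -0.0655  0.0687]
 [ 0.501  -0.0645  0.0703]
 [ 0.5017 -0.0638  0.0689]
 [ 0.5013 -0.0688  0.0661]
 [ 0.5012 -0.0677  0.0684]
 [ 0.5016 -0.0668  0.0686]
 [ 0.5021 -0.066   0.0677]
 [ 0.5023 -0.0651  0.0684]
 [ 0.5207 -0.0551  0.0668]
 [ 0.5205 -0.0562  0.0697]]
```

```bash
python3 -m creep '[{"grip":8.5,"dp":[0,-3.7,1.4],"rotation":[0,0,0]},{"grip":8.5,"dp":[0,-7.4,2.8],"rotation":[0,0,0]},{"grip":8.5,"dp":[0,-11.1,4.2],"rotation":[0,0,0]},{"grip":8.5,"dp":[1,-14.8,5.6],"rotation":[0,0,0]},{"grip":8.5,"dp":[2,-18.5,7],"rotation":[0,0,0]}]'; python3 -m creep '[{"grip":8.5,"dp":[2,-3.5,1.3],"rotation":[0,0,0]},{"grip":8.5,"dp":[5,-3.9,1.3],"rotation":[0,0,0]},{"grip":8.5,"dp":[8,-3.9,1.3],"rotation":[0,0,0]},{"grip":8.5,"dp":[8,-3.9,1.3],"rotation":[0,0,0]},{"grip":8.5,"dp":[8,-3.9,1.3],"rotation":[0,0,0]}]';cat > look.py <<'E'
import sys
from h import *
n=sys.argv[1];st();c=bot.get_calibration('wrist')
p,d=bot.read_camera('wrist');cv2.imwrite(f'pics/{n}.png',p[:,:,::-1]);np.savez(f'pics/{n}.npz',d=d,**c)
E
python3 look.py w2
```

```text
time: 2.2
tool_pos: [0.5047, -0.2565, 0.2258]
tcp_rot: [0.306, 1.547, -0.306]
wrist_force: [1.7, 0.5, -1.0]
width: 0.994
time: 2.62
tool_pos: [0.4999, -0.2949, 0.1431]
tcp_rot: [0.309, 1.554, -0.305]
wrist_force: [0.5, -0.4, 0.3]
width: 0.993
t 2.62 p [ 0.4999 -0.2949  0.1431] F [ 0.5 -0.4  0.3] T [ 0.03  0.01 -0.04] w 0.993
[[-0.005  0.381  0.924]
 [ 0.004  0.924 -0.381]
 [-1.     0.002 -0.006]] [-0.58  0.18  1.91  0.    1.06 -1.76]
```

View pics/w2.png

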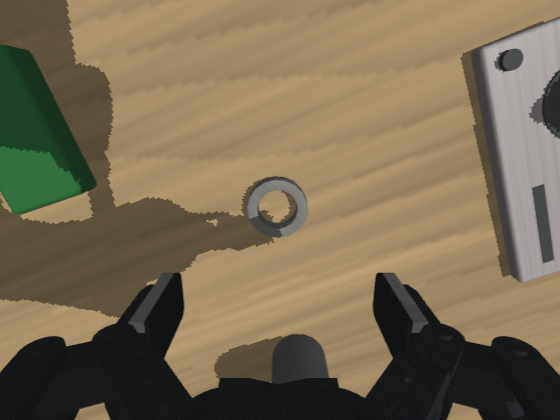

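The ring is centred between the jaws at about (277,207), and the can is behind the gripper at the bottom, around (300,360).

Run:
```python
from h import *
z=np.load('pics/w2.npz');W=cloud('wrist',z['d'],z)
s=bot.read_state();T=R.from_rotvec(s['tcp_rot']).as_matrix()
for n,u,v,r,lo,hi in(('ring',277,207,45,.011,.02),):
    w=W[v-r:v+r,u-r:u+r].reshape(-1,3);w=w[(w[:,2]>lo)&(w[:,2]<hi)]
    c,rad=cv2.minEnclosingCircle(w[:,:2].astype(np.float32));print(n,c,rad,w[:,2].mean())
    print('tool offset',T.T@(np.r_[c,.016]-s['tool_pos']));st(s)
```

```text
ring (0.4999113380908966, -0.2959706485271454) 0.02493620663881302 0.01581308201464555
tool offset [ 0.12944561 -0.00084257 -0.00133786]
t 2.67 p [ 0.5016 -0.2958  0.1454] F [ 1.1 -0.8 -0. ] T [ 0.01  0.01 -0.02] w 0.995
[[-0.001  0.381  0.925]
 [ 0.001  0.925 -0.381]
 [-1.     0.001 -0.001]] [-0.58  0.17  1.91  0.    1.06 -1.76]
```

```bash
python3 -m creep '[{"grip":8.5,"dp":[4,-0.1,-0.1],"rotation":[0,0,0]},{"grip":8.5,"dp":[8,-0.1,-0.1],"rotation":[0,0,0]},{"grip":8.5,"dp":[11,-0.1,-0.1],"rotation":[0,0,0]},{"grip":8.5,"dp":[12.8,-0.1,-0.1],"rotation":[0,0,0]},{"grip":8.5,"dp":[12.8,-0.1,-0.1],"rotation":[0,0,0]}]' 20; python3 -m creep '[{"grip":4,"dp":[0,0,0],"rotation":[0,0,0]},{"grip":4,"dp":[0,0,0],"rotation":[0,0,0]},{"grip":4,"dp":[0,0,0],"rotation":[0,0,0]},{"grip":4,"dp":[0,0,0],"rotation":[0,0,0]},{"grip":4,"dp":[0,0,0],"rotation":[0,0,0]}]' 20;python3 look.py w3
```

```text
time: 3.08
tool_pos: [0.4991, -0.2954, 0.0153]
tcp_rot: [0.308, 1.553, -0.305]
wrist_force: [-0.8, 0.8, -0.4]
width: 0.994
time: 3.5
tool_pos: [0.5029, -0.2988, 0.0209]
tcp_rot: [0.306, 1.543, -0.309]
wrist_force: [-0.2, 1.9, 6.7]
width: 0.566
t 3.5 p [ 0.5029 -0.2988  0.0209] F [-0.2  1.9  6.7] T [ 0.29  0.05 -0.02] w 0.566
[[ 0.005  0.382  0.924]
 [-0.003  0.924 -0.382]
 [-1.    -0.001  0.006]] [-0.58  0.33  1.98  0.    0.83 -1.76]
```

View pics/w3.png

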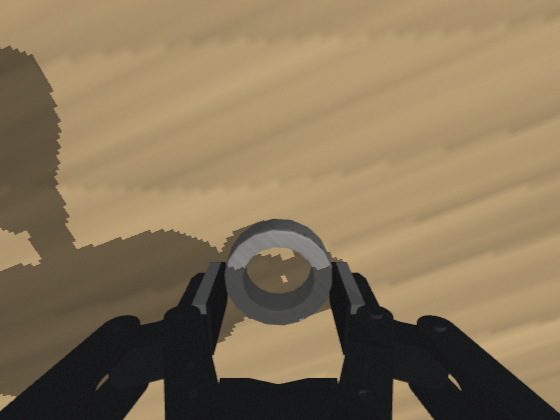

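Both pads meet the ring, which sits at about (277,270). The 6.7 N upward force says the tips press on the bench, so I'll open, raise slightly, turn 90° and grip again to centre it.

```bash
python3 -m creep '[{"grip":6.5,"dp":[-0.3,0,0],"rotation":[0,0,0]},{"grip":6.5,"dp":[-0.4,0,0],"rotation":[0,0,0]},{"grip":6.5,"dp":[-0.4,0,0],"rotation":[0.1,0,0]},{"grip":6.5,"dp":[-0.4,0,0],"rotation":[0.22,0,0]},{"grip":6.5,"dp":[-0.4,0,0],"rotation":[0.34,0,0]}]'
python3 - <<'E'
from h import *
st()
E
```

```text
time: 3.97
tool_pos: [0.5007, -0.2979, 0.0222]
tcp_rot: [0.577, 1.491, -0.577]
wrist_force: [-0.2, 0.2, -0.6]
width: 0.765
t 3.97 p [ 0.5007 -0.2979  0.0222] F [-0.2  0.2 -0.6] T [-0.02 -0.03 -0.05] w 0.765
[[ 0.001  0.673  0.74 ]
 [-0.001  0.74  -0.673]
 [-1.     0.     0.001]] [-0.58  0.32  1.98 -0.    0.83 -1.41]
```

```bash
python3 -m creep '[{"grip":6.5,"dp":[0,0,0],"rotation":[0.12,0,0]},{"grip":6.5,"dp":[0,0,0],"rotation":[0.24,0,0]},{"grip":6.5,"dp":[0,0,0],"rotation":[0.36,0,0]},{"grip":6.5,"dp":[0,0,0],"rotation":[0.48,0,0]},{"grip":6.5,"dp":[0,0,0],"rotation":[0.6,0,0]}]';python3 -m creep '[{"grip":6.5,"dp":[0,0,0],"rotation":[0.12,0,0]},{"grip":6.5,"dp":[0,0,0],"rotation":[0.24,0,0]},{"grip":6.5,"dp":[0,0,0],"rotation":[0.36,0,0]},{"grip":6.5,"dp":[0,0,0],"rotation":[0.48,0,0]},{"grip":6.5,"dp":[0,0,0],"rotation":[0.6,0,0]}]';python3 -m creep '[{"grip":6,"dp":[0,0,0],"rotation":[0.03,0,0]},{"grip":5,"dp":[0,0,0],"rotation":[0.03,0,0]},{"grip":4,"dp":[0,0,0],"rotation":[0.03,0,0]},{"grip":4,"dp":[0,0,0],"rotation":[0.03,0,0]},{"grip":4,"dp":[0,0,0],"rotation":[0.03,0,0]}]' 20;python3 look.py w4
```

```text
time: 4.38
tool_pos: [0.5006, -0.2979, 0.0221]
tcp_rot: [1.036, 1.309, -1.036]
wrist_force: [0.4, -0.6, 0.3]
width: 0.763
time: 4.8
tool_pos: [0.5006, -0.2979, 0.022]
tcp_rot: [1.474, 1.012, -1.474]
wrist_force: [0.7, 0.2, 0.5]
width: 0.761
time: 5.22
tool_pos: [0.5005, -0.2979, 0.0223]
tcp_rot: [1.49, 0.998, -1.49]
wrist_force: [-2.2, 0.6, 5.3]
width: 0.569
t 5.22 p [ 0.5005 -0.2979  0.0223] F [-2.2  0.6  5.3] T [0.17 0.38 0.06] w 0.569
[[ 0.001  0.925 -0.38 ]
 [-0.    -0.38  -0.925]
 [-1.     0.001  0.   ]] [-0.58  0.32  1.98 -0.    0.83 -0.19]
```

View pics/w4.png

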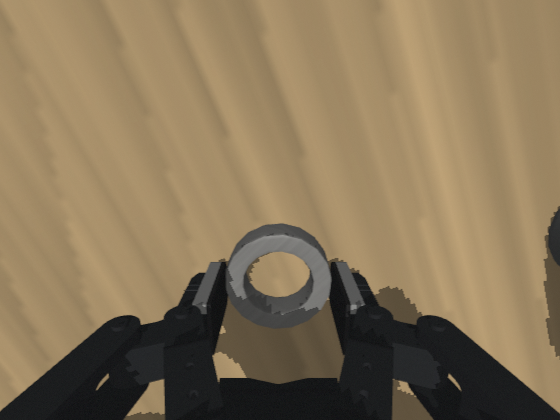

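```bash
python3 -m creep '[{"grip":4,"dp":[0,0,0],"rotation":[0,0,0]},{"grip":4,"dp":[0,0,0],"rotation":[0,0,0]},{"grip":4,"dp":[-1,0,0],"rotation":[0,0,0]},{"grip":4,"dp":[-4,0,0],"rotation":[0,0,0]},{"grip":4,"dp":[-8,0,0],"rotation":[0,0,0]}]' 60;python3 -m creep '[{"grip":4,"dp":[-4,0,0],"rotation":[0,0,0]},{"grip":4,"dp":[-8,0,0],"rotation":[0,0,0]},{"grip":4,"dp":[-8,0,0],"rotation":[0,0,0]}]';python3 look.py w5;python3 - <<'E'
from h import *
p,d=bot.read_camera('top');cv2.imwrite('pics/t1.png',p[:,:,::-1])
p,d=bot.read_camera('scene');cv2.imwrite('pics/s1.png',p[120:400,60:400,::-1].repeat(2,0).repeat(2,1))
E
```

```text
time: 5.68
tool_pos: [0.497, -0.2955, 0.0982]
tcp_rot: [1.49, 1.007, -1.496]
wrist_force: [1.2, 0.2, -0.5]
width: 0.542
time: 5.93
tool_pos: [0.5053, -0.3008, 0.1919]
tcp_rot: [1.493, 0.982, -1.481]
wrist_force: [1.2, -1.4, 0.0]
width: 0.543
t 5.93 p [ 0.5053 -0.3008  0.1919] F [ 1.2 -1.4  0. ] T [-0.04 -0.05 -0.01] w 0.543
[[ 0.014  0.925 -0.38 ]
 [-0.009 -0.38  -0.925]
 [-1.     0.017  0.003]] [-0.58  0.13  1.86  0.    1.13 -0.19]
```

View pics/w5.png

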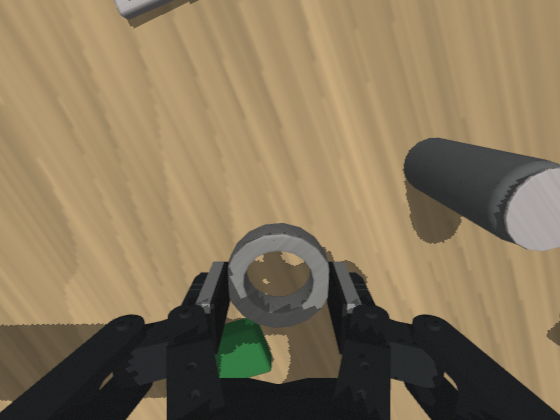

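View pics/s1.png

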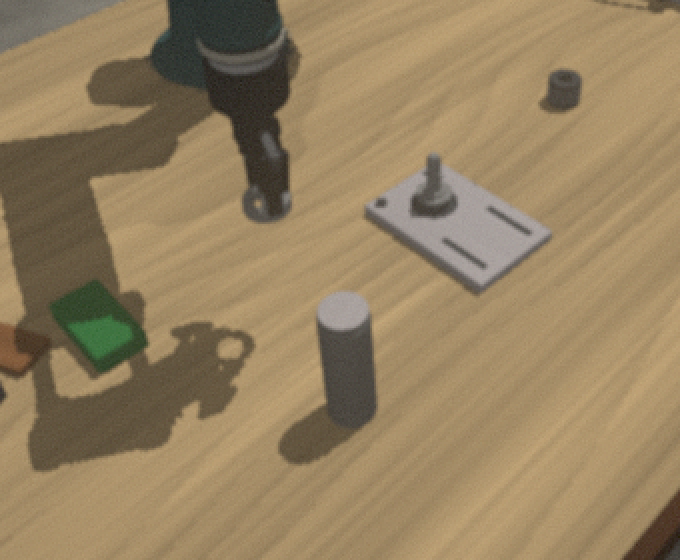

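```bash
python3 -m creep '[{"grip":4,"dp":[-1.2,-1.3,-3.4],"rotation":[0,0,0]},{"grip":4,"dp":[-2.4,-2.6,-6.8],"rotation":[0,0,0]},{"grip":4,"dp":[-3.6,-3.9,-10.2],"rotation":[0,0,0]},{"grip":4,"dp":[-4.8,-5.2,-13.6],"rotation":[0,0,0]},{"grip":4,"dp":[-6,-6.5,-17],"rotation":[0,0,0]}]';python3 -m creep '[{"grip":4,"dp":[0,-1.3,-3.4],"rotation":[0,0,0]},{"grip":4,"dp":[0,-2.0,-5.4],"rotation":[0,0,0]},{"grip":4,"dp":[0,-2.0,-5.4],"rotation":[0,0,0]},{"grip":4,"dp":[0,-2.0,-5.4],"rotation":[0,0,0]},{"grip":4,"dp":[0,-2.0,-5.4],"rotation":[0,0,0]}]';python3 -m creep '[{"grip":4,"dp":[0,0,0],"rotation":[0,0,0]},{"grip":4,"dp":[0,0,0],"rotation":[0,0,0]},{"grip":4,"dp":[0,0,0],"rotation":[0,0,0]}]';python3 look.py w6;python3 -c "
from h import *;st()"
```

```text
time: 6.5
tool_pos: [0.5029, -0.1137, 0.2386]
tcp_rot: [1.489, 1.003, -1.496]
wrist_force: [0.5, 0.2, -1.1]
width: 0.54
time: 6.92
tool_pos: [0.5059, -0.0582, 0.2392]
tcp_rot: [1.488, 1.001, -1.494]
wrist_force: [-0.3, 0.2, -1.4]
width: 0.541
time: 7.17
tool_pos: [0.5069, -0.0591, 0.2408]
tcp_rot: [1.492, 0.998, -1.493]
wrist_force: [-0.3, 0.2, -1.4]
width: 0.535
t 7.17 p [ 0.5069 -0.0591  0.2408] F [-0.3  0.2 -1.4] T [-0.04 -0.03  0.  ] w 0.535
[[-0.001  0.924 -0.383]
 [-0.    -0.383 -0.924]
 [-1.    -0.001  0.   ]] [-0.16 -0.05  1.95 -0.    1.23  0.23]
t 7.22 p [ 0.507 -0.059  0.241] F [-0.  -0.5 -1.6] T [-0.05 -0.   -0.01] w 0.538
[[-0.001  0.924 -0.382]
 [ 0.    -0.382 -0.924]
 [-1.    -0.     0.   ]] [-0.16 -0.05  1.95 -0.    1.23  0.23]
```

View pics/w6.png

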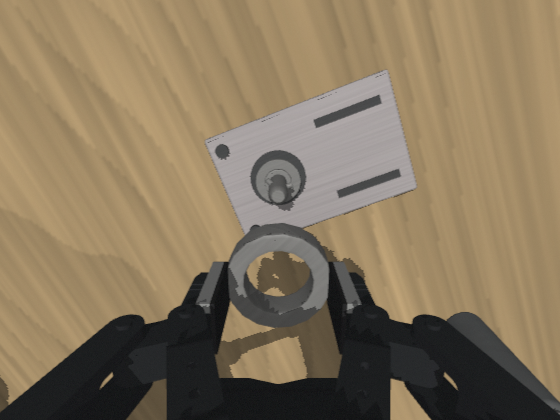

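The stub tip is at about (278,187), with the held ring below it at (279,275).

```bash
cat > rel.py <<'E'
import sys
from h import *
z=np.load(f'pics/{sys.argv[1]}.npz');W=cloud('wrist',z['d'],z)
c=z;M=R.from_rotvec(c['rvec']).as_matrix()
# tool frame via fixed cam-in-tool (ideal)
A=np.array([[0,1,0],[-.306,0,.952],[.952,0,.306]]);C=np.array([-.12884,-.0008,-.07934])
d=z['d'];h,w=d.shape;u,v=np.meshgrid(np.arange(w),np.arange(h))
P=np.stack([(u-c['cx'])/c['fx']*d,(v-c['cy'])/c['fy']*d,d],-1)@A+C   # tool coords
np.save('pics/P.npy',P)
def box(u0,u1,v0,v1):
    return P[v0:v1,u0:u1].reshape(-1,3)
E
python3 - <<'E'
import sys;sys.argv=['','w6']
from rel import *
q=box(225,332,220,330);hist=np.histogram(q[:,0],bins=np.arange(-.02,.05,.003));print(list(zip(hist[1].round(3),hist[0])))
m=(q[:,0]<.012)&(q[:,0]>-.02)&(abs(q[:,1])<.026)&(abs(q[:,2])<.03)
f=q[m]
# top face: robust plane
for _ in range(5):
    X=np.c_[f[:,1:],np.ones(len(f))];s=np.linalg.lstsq(X,f[:,0],rcond=None)[0];r=f[:,0]-X@s;f=f[abs(r)<max(.001,1.5*r.std())]
print('plane',s,len(f),r.std());print(cv2.minEnclosingCircle(f[:,1:].astype(np.float32)))
zt=240.9e-3
for n,b,lo,hi in(('tip',(255,305,165,210),.087,.1),('plate',(240,315,140,225),.031,.0365)):
    q=box(*b);q=q[((zt-q[:,0])>lo)&((zt-q[:,0])<hi)];print(n,cv2.minEnclosingCircle(q[:,1:].astype(np.float32)),q[:,0].mean(),len(q))
E
```

```text
[(np.float64(-0.02), np.int64(0)), (np.float64(-0.017), np.int64(0)), (np.float64(-0.014), np.int64(0)), (np.float64(-0.011), np.int64(1)), (np.float64(-0.008), np.int64(19)), (np.float64(-0.005), np.int64(63)), (np.float64(-0.002), np.int64(95)), (np.float64(0.001), np.int64(107)), (np.float64(0.004), np.int64(2550)), (np.float64(0.007), np.int64(2355)), (np.float64(0.01), np.int64(475)), (np.float64(0.013), np.int64(440)), (np.float64(0.016), np.int64(418)), (np.float64(0.019), np.int64(285)), (np.float64(0.022), np.int64(13)), (np.float64(0.025), np.int64(0)), (np.float64(0.028), np.int64(0)), (np.float64(0.031), np.int64(0)), (np.float64(0.034), np.int64(0)), (np.float64(0.037), np.int64(0)), (np.float64(0.04), np.int64(0)), (np.float64(0.043), np.int64(0)), (np.float64(0.046), np.int64(0))]
plane [ 0.0001029  -0.00015732  0.00691851] 3986 0.00047740707102592294
((-0.0008133091032505035, -0.0017106028972193599), 0.026056993752717972)
tip ((-0.0004848028183914721, -0.004444708116352558), 0.008695301599800587) 0.15016212358168937 271
plate ((-0.0005346476100385189, -0.004167707171291113), 0.023184577003121376) 0.20669295320612527 814
```

```bash
python3 -m creep '[{"grip":4,"dp":[3,0,-0.26],"rotation":[0,0,0]},{"grip":4,"dp":[6,0,-0.26],"rotation":[0,0,0]},{"grip":4,"dp":[9,0,-0.26],"rotation":[0,0,0]},{"grip":4,"dp":[10.5,0,-0.26],"rotation":[0,0,0]},{"grip":4,"dp":[10.5,0,-0.26],"rotation":[0,0,0]}]';python3 -m creep '[{"grip":4,"dp":[0,0,0],"rotation":[0,0,0]},{"grip":4,"dp":[0,0,0],"rotation":[0,0,0]},{"grip":4,"dp":[0,0,0],"rotation":[0,0,0]}]';python3 look.py w7;python3 - <<'E'
from h import *
p,d=bot.read_camera('scene');cv2.imwrite('pics/s2.png',cv2.resize(p[150:270,180:340,::-1],None,fx=5,fy=5,interpolation=2))
E
```

```text
time: 7.63
tool_pos: [0.5044, -0.0556, 0.1318]
tcp_rot: [1.487, 1.004, -1.499]
wrist_force: [-0.4, 0.3, -1.2]
width: 0.547
time: 7.88
tool_pos: [0.5098, -0.0562, 0.1384]
tcp_rot: [1.493, 0.995, -1.488]
wrist_force: [0.0, -0.5, -0.6]
width: 0.538
t 7.88 p [ 0.5098 -0.0562  0.1384] F [ 0.  -0.5 -0.6] T [-0.03 -0.03  0.05] w 0.538
[[ 0.004  0.924 -0.381]
 [-0.001 -0.381 -0.924]
 [-1.     0.004 -0.001]] [-0.16  0.05  2.06 -0.    1.03  0.23]
```

View pics/w7.png

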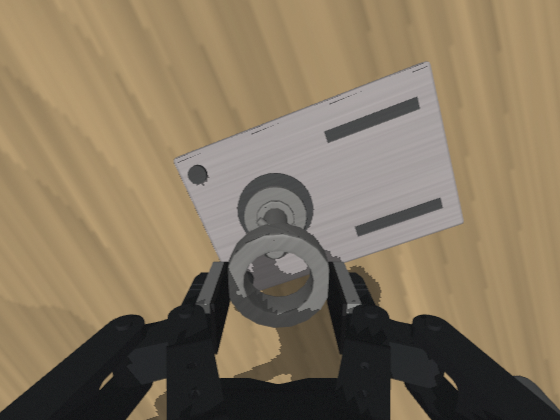

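View pics/s2.png

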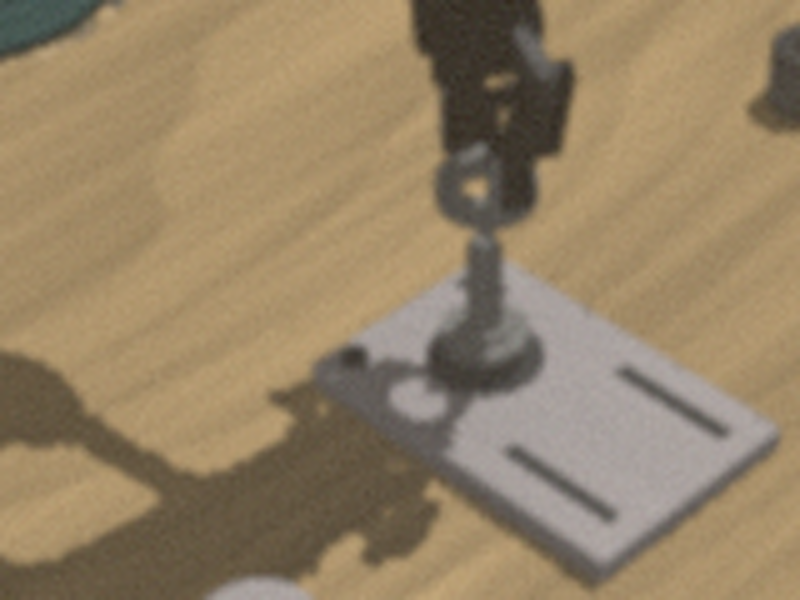

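The ring is above the stub. The plate shows at (275,205), partly hidden by the ring.

Run:
```python
import sys;sys.argv=['','w7']
from rel import *
from scipy.optimize import least_squares
zt=.1375
q=box(225,325,160,240);q=q[((zt-q[:,0])>.030)&((zt-q[:,0])<.0375)]
hl=cv2.convexHull(q[:,1:].astype(np.float32))[:,0].astype(float);print(q[:,0].mean(),len(q),q[:,2].min(),q[:,2].max())
a=hl[hl[:,1]<np.median(hl[:,1])+.004]
a=hl[(hl[:,1]<q[:,2].max()-.008)]
r=least_squares(lambda c:np.hypot(a[:,0]-c[0],a[:,1]-c[1])-.0231,[0,0],loss='soft_l1',f_scale=.0005);print(r.x,len(a),r.fun.std())
q=box(250,300,190,225);q=q[(zt-q[:,0])>.08]
print('tipvis',len(q),q[:,1].min(),q[:,1].max(),q[:,2].min())
st()
```

```text
0.10404227457684413 1365 -0.023145403137536463 0.011100154602931192
[-2.80600920e-03  7.76340645e-05] 33 0.0001761978212378937
tipvis 44 -0.007032760825048277 0.004507000782085035 -0.07934
t 7.98 p [ 0.5095 -0.056   0.1382] F [-0.8  0.5 -1.6] T [-0.02  0.02 -0.01] w 0.542
[[ 0.004  0.924 -0.381]
 [-0.001 -0.381 -0.925]
 [-1.     0.003 -0.001]] [-0.16  0.05  2.06  0.    1.03  0.23]
```

```bash
python3 -m creep '[{"grip":4,"dp":[1,-0.15,0.1],"rotation":[0,0,0]},{"grip":4,"dp":[2,-0.15,0.1],"rotation":[0,0,0]},{"grip":4,"dp":[3,-0.15,0.1],"rotation":[0,0,0]},{"grip":4,"dp":[3.5,-0.15,0.1],"rotation":[0,0,0]},{"grip":4,"dp":[3.5,-0.15,0.1],"rotation":[0,0,0]}]';python3 -m creep '[{"grip":4,"dp":[0,0,0],"rotation":[0,0,0]},{"grip":4,"dp":[0,0,0],"rotation":[0,0,0]},{"grip":4,"dp":[0,0,0],"rotation":[0,0,0]}]';python3 look.py w8
```

```text
time: 8.4
tool_pos: [0.5043, -0.0557, 0.0988]
tcp_rot: [1.489, 1.001, -1.495]
wrist_force: [0.4, 0.7, -0.8]
width: 0.54
time: 8.65
tool_pos: [0.5068, -0.0561, 0.1017]
tcp_rot: [1.492, 0.998, -1.49]
wrist_force: [0.0, 0.2, -1.0]
width: 0.541
t 8.65 p [ 0.5068 -0.0561  0.1017] F [ 0.   0.2 -1. ] T [-0.    0.03  0.02] w 0.541
[[ 0.001  0.925 -0.381]
 [-0.    -0.381 -0.925]
 [-1.     0.001 -0.   ]] [-0.16  0.09  2.09  0.    0.96  0.23]
```

View pics/w8.png

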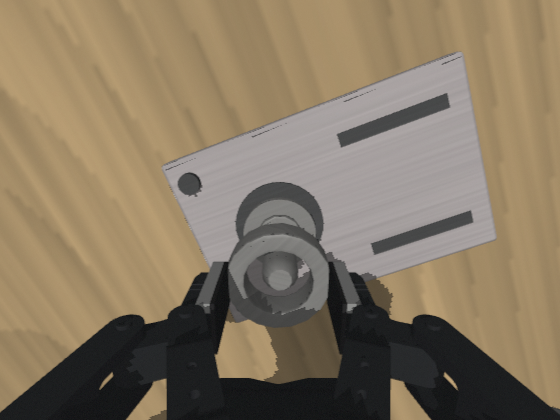

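The stub tip now stands inside the ring's bore at about (279,275).

```bash
cat > tip.py <<'E'
from rel import *
q=box(262,298,256,292);q=q[(q[:,0]<.0135)]
print('tipx',len(q),q[:,0].min(),np.median(q[:,0]))
t=q[q[:,0]<np.percentile(q[:,0],20)+.0012];print('tip flat',cv2.minEnclosingCircle(t[:,1:].astype(np.float32)),len(t),t.mean(0))
q=box(225,332,220,330);f=q[(abs(q[:,0]-.0069)<.0012)&(np.hypot(q[:,1]+.0008,q[:,2]+.0017)<.0262)&(np.hypot(q[:,1]+.0008,q[:,2]+.0017)>.0135)]
f=f[abs(f[:,1]+.0008)<.020]
r=np.hypot(f[:,1]+.0008,f[:,2]+.0017);a=np.arctan2(f[:,2]+.0017,f[:,1]+.0008)
from scipy.optimize import least_squares
pi=[];po=[]
for k in np.linspace(-np.pi,np.pi,72,endpoint=False):
    m=abs((a-k+np.pi)%(2*np.pi)-np.pi)<.05
    if m.sum()>3: pi.append(f[m][r[m].argmin(),1:]);po.append(f[m][r[m].argmax(),1:])
for nm,p,rad in(('inner',pi,.016),('outer',po,.025)):
    p=np.array(p);s=least_squares(lambda c:np.hypot(p[:,0]-c[0],p[:,1]-c[1])-c[2],[0,0,rad],loss='soft_l1',f_scale=.0004);print(nm,s.x.round(5),len(p),s.fun.std().round(5))
q=box(220,340,175,226);q=q[abs(q[:,0]-(float(sys.argv[2])-.034))<.003]
hl=cv2.convexHull(q[:,1:].astype(np.float32))[:,0].astype(float);a=hl[hl[:,1]<q[:,2].max()-.006]
s=least_squares(lambda c:np.hypot(a[:,0]-c[0],a[:,1]-c[1])-.0231,[0,0],loss='soft_l1',f_scale=.0005);print('plate',s.x.round(5),len(a))
st()
E
python3 tip.py w8 .1017
```

```text
tipx 706 -0.12884 0.010016654216008627
tip flat ((-0.000805471558123827, -0.03740807622671127), 0.04203192889690399) 436 [ 0.00795523  0.00019417 -0.00262013]
inner [-0.00061 -0.00117  0.01599] 72 0.00022
outer [-0.00065 -0.00113  0.02422] 72 0.00179
plate [ 0.00019 -0.00116] 20
t 8.7 p [ 0.5068 -0.0561  0.1018] F [ 0.2 -0.5 -1.2] T [0.   0.03 0.02] w 0.539
[[ 0.001  0.925 -0.381]
 [-0.    -0.381 -0.925]
 [-1.     0.001 -0.   ]] [-0.16  0.09  2.09  0.    0.96  0.23]
```

```bash
python3 -m creep '[{"grip":4,"dp":[0.4,0.08,0],"rotation":[0,0,0]},{"grip":4,"dp":[0.8,0.08,0],"rotation":[0,0,0]},{"grip":4,"dp":[1.2,0.08,0],"rotation":[0,0,0]},{"grip":4,"dp":[1.6,0.08,0],"rotation":[0,0,0]},{"grip":4,"dp":[1.6,0.08,0],"rotation":[0,0,0]}]';python3 -c "
from h import *;st()"
```

```text
time: 9.12
tool_pos: [0.5061, -0.0562, 0.084]
tcp_rot: [1.49, 1.0, -1.493]
wrist_force: [-0.5, -0.4, -2.4]
width: 0.539
t 9.12 p [ 0.5061 -0.0562  0.084 ] F [-0.5 -0.4 -2.4] T [-0.02  0.04  0.  ] w 0.539
[[-0.002  0.925 -0.381]
 [ 0.    -0.381 -0.925]
 [-1.    -0.002  0.   ]] [-0.16  0.11  2.1   0.    0.93  0.23]
```

```bash
python3 -m creep '[{"grip":4,"dp":[0.6,0,0],"rotation":[0,0,0]},{"grip":4,"dp":[1.2,0,0],"rotation":[0,0,0]},{"grip":4,"dp":[1.8,0,0],"rotation":[0,0,0]},{"grip":4,"dp":[2.4,0,0],"rotation":[0,0,0]},{"grip":4,"dp":[2.4,0,0],"rotation":[0,0,0]}]';python3 -m creep '[{"grip":4,"dp":[0.2,0,0],"rotation":[0,0,0]},{"grip":4,"dp":[0.2,0,0],"rotation":[0,0,0]},{"grip":4,"dp":[0.2,0,0],"rotation":[0,0,0]}]';python3 look.py w9
```

```text
time: 9.53
tool_pos: [0.5057, -0.0562, 0.0595]
tcp_rot: [1.49, 1.0, -1.494]
wrist_force: [-0.8, 0.3, -0.9]
width: 0.545
time: 9.78
tool_pos: [0.5072, -0.0564, 0.0594]
tcp_rot: [1.491, 0.998, -1.491]
wrist_force: [0.1, -0.0, -1.0]
width: 0.541
t 9.78 p [ 0.5072 -0.0564  0.0594] F [ 0.1 -0.  -1. ] T [ 0.07 -0.02  0.04] w 0.541
[[ 0.     0.925 -0.381]
 [-0.    -0.381 -0.925]
 [-1.     0.    -0.   ]] [-0.16  0.15  2.12 -0.    0.87  0.23]
```

View pics/w9.png

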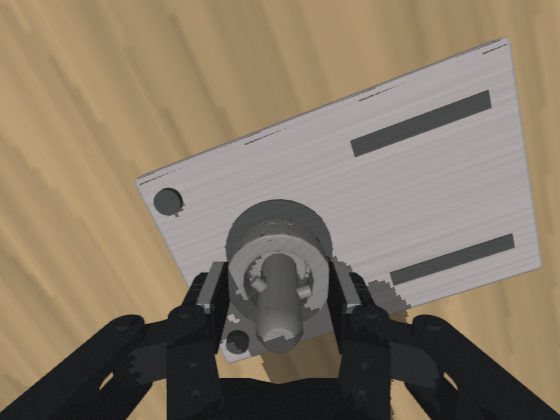

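The ring is round the stub and past the pins, about 2 mm above the plate. I'll lower it and let go.

```bash
python3 -m creep '[{"grip":4,"dp":[0.2,0,0],"rotation":[0,0,0]},{"grip":4,"dp":[0.2,0,0],"rotation":[0,0,0]},{"grip":6,"dp":[0.2,0,0],"rotation":[0,0,0]},{"grip":6.5,"dp":[0.2,0,0],"rotation":[0,0,0]},{"grip":6.5,"dp":[0.2,0,0],"rotation":[0,0,0]}]';python3 -m creep '[{"grip":6.8,"dp":[0,0,0],"rotation":[0,0,0]},{"grip":6.8,"dp":[0,0,0],"rotation":[0,0,0]}]';python3 look.py w10
```

```text
time: 10.25
tool_pos: [0.5073, -0.0564, 0.0576]
tcp_rot: [1.491, 0.998, -1.491]
wrist_force: [-0.2, 0.2, -0.1]
width: 0.761
time: 10.42
tool_pos: [0.5072, -0.0564, 0.0575]
tcp_rot: [1.491, 0.998, -1.491]
wrist_force: [0.8, -0.0, -0.7]
width: 0.797
t 10.42 p [ 0.5072 -0.0564  0.0575] F [ 0.8 -0.  -0.7] T [-0.06  0.01 -0.02] w 0.797
[[ 0.     0.925 -0.381]
 [-0.    -0.381 -0.925]
 [-1.     0.    -0.   ]] [-0.16  0.15  2.12  0.    0.87  0.23]
```

View pics/w10.png

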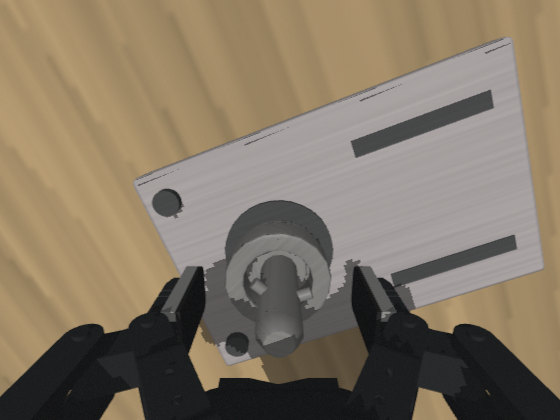

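The ring is released and lies flat round the hub. Next is the collar.

```bash
python3 -m creep '[{"grip":7.5,"dp":[-2,0,0],"rotation":[0,0,0]},{"grip":8.5,"dp":[-5,0,0],"rotation":[0,0,0]},{"grip":8.5,"dp":[-9,0,0],"rotation":[0,0,0]},{"grip":8.5,"dp":[-13,0,0],"rotation":[0,0,0]},{"grip":8.5,"dp":[-14,-1.4,-2.7],"rotation":[0,0,0]}]';python3 -m creep '[{"grip":8.5,"dp":[0,-1.7,-3.3],"rotation":[0,0,0]},{"grip":8.5,"dp":[0,-3.4,-6.6],"rotation":[0,0,0]},{"grip":8.5,"dp":[0,-5.1,-9.9],"rotation":[0,0,0]},{"grip":8.5,"dp":[0,-6.8,-13.2],"rotation":[0,0,0]},{"grip":8.5,"dp":[0,-8.5,-16.5],"rotation":[0,0,0]}]';python3 -m creep '[{"grip":8.5,"dp":[0,-1.7,-3.3],"rotation":[0,0,0]},{"grip":8.5,"dp":[0,-3.4,-6.6],"rotation":[0,0,0]},{"grip":8.5,"dp":[0,-4.3,-8.1],"rotation":[0,0,0]},{"grip":8.5,"dp":[0,-4.3,-8.1],"rotation":[0,0,0]},{"grip":8.5,"dp":[0,-4.3,-8.1],"rotation":[0,0,0]}]';python3 -m creep '[{"grip":8.5,"dp":[0,0,0],"rotation":[0,0,0]},{"grip":8.5,"dp":[0,0,0],"rotation":[0,0,0]}]';python3 look.py w11
python3 - <<'E'
from h import *
p,d=bot.read_camera('scene');cv2.imwrite('pics/s3.png',cv2.resize(p[150:270,200:360,::-1],None,fx=5,fy=5,interpolation=2))
st()
E
```

```text
time: 10.88
tool_pos: [0.5091, -0.0295, 0.2049]
tcp_rot: [1.498, 0.986, -1.484]
wrist_force: [2.7, 0.7, 0.1]
width: 0.992
time: 11.3
tool_pos: [0.4883, 0.1605, 0.1976]
tcp_rot: [1.492, 0.998, -1.491]
wrist_force: [0.5, 0.2, -0.3]
width: 0.993
time: 11.72
tool_pos: [0.4794, 0.2509, 0.1971]
tcp_rot: [1.489, 0.999, -1.49]
wrist_force: [0.7, 0.1, 0.2]
width: 0.999
time: 11.88
tool_pos: [0.4799, 0.249, 0.1971]
tcp_rot: [1.491, 0.997, -1.492]
wrist_force: [-0.6, -0.4, -0.5]
width: 0.998
t 11.88 p [0.4799 0.249  0.1971] F [-0.6 -0.4 -0.5] T [-0.   -0.02 -0.02] w 0.998
[[-0.     0.924 -0.382]
 [-0.001 -0.382 -0.924]
 [-1.    -0.     0.001]] [ 0.43  0.05  1.94 -0.    1.15  0.83]
t 11.98 p [0.48   0.2489 0.1973] F [-0.6 -0.  -0.1] T [ 0.01 -0.06  0.02] w 0.995
[[-0.     0.924 -0.383]
 [-0.    -0.383 -0.924]
 [-1.     0.     0.   ]] [ 0.43  0.05  1.94 -0.    1.15  0.83]
```

View pics/w11.png

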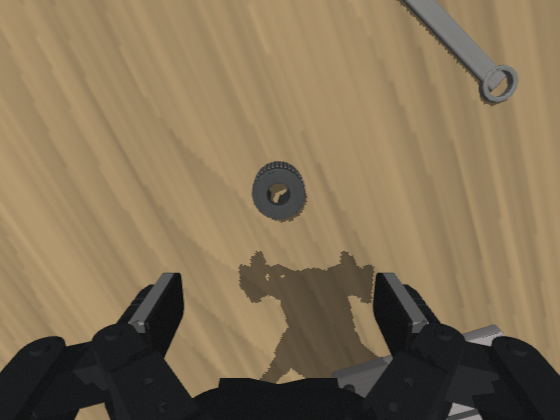

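View pics/s3.png

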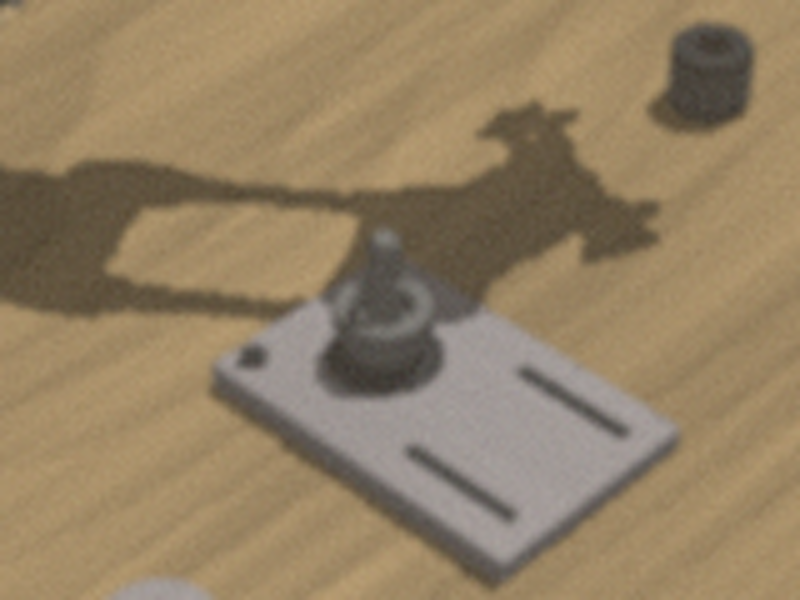

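The ring lies flat on the plate in the scene view. The collar's top face is at (279,192) in the wrist view.

Run:
```python
import sys;sys.argv=['','w11']
from rel import *
q=box(240,320,150,235);q=q[(q[:,0]>.152)&(q[:,0]<.162)]
print(cv2.minEnclosingCircle(q[:,1:].astype(np.float32)),q[:,0].mean(),len(q))
```

```text
((-0.00032659279531799257, -0.0036136568523943424), 0.023934872820973396) 0.1571616541436701 1792
```

```bash
python3 -m creep '[{"grip":8.5,"dp":[4,0,-0.2],"rotation":[0,0,0]},{"grip":8.5,"dp":[8,0,-0.2],"rotation":[0,0,0]},{"grip":8.5,"dp":[12,0,-0.2],"rotation":[0,0,0]},{"grip":8.5,"dp":[15.5,0,-0.2],"rotation":[0,0,0]},{"grip":8.5,"dp":[16.5,0,-0.2],"rotation":[0,0,0]}]' 20;python3 -m creep '[{"grip":6,"dp":[0,0,0],"rotation":[0,0,0]},{"grip":4,"dp":[0,0,0],"rotation":[0,0,0]},{"grip":4,"dp":[0,0,0],"rotation":[0,0,0]},{"grip":4,"dp":[0,0,0],"rotation":[0,0,0]},{"grip":4,"dp":[0,0,0],"rotation":[0,0,0]}]' 20;python3 -m creep '[{"grip":6.5,"dp":[0,0,0],"rotation":[0,0,0]},{"grip":6.5,"dp":[0,0,0],"rotation":[0,0,0]},{"grip":6.5,"dp":[0,0,0],"rotation":[-0.1,0,0]},{"grip":6.5,"dp":[0,0,0],"rotation":[-0.22,0,0]},{"grip":6.5,"dp":[0,0,0],"rotation":[-0.34,0,0]}]'
```

```text
time: 12.4
tool_pos: [0.4763, 0.2489, 0.0267]
tcp_rot: [1.484, 0.999, -1.502]
wrist_force: [-1.8, -0.5, -0.6]
width: 0.997
time: 12.82
tool_pos: [0.4831, 0.253, 0.0352]
tcp_rot: [1.496, 0.997, -1.486]
wrist_force: [-0.3, -0.7, 4.8]
width: 0.555
time: 13.23
tool_pos: [0.4804, 0.2521, 0.0325]
tcp_rot: [1.242, 1.188, -1.242]
wrist_force: [-0.4, 0.2, -0.7]
width: 0.76
```

```bash
python3 -m creep '[{"grip":6.5,"dp":[0,0,0],"rotation":[-0.12,0,0]},{"grip":6.5,"dp":[0,0,0],"rotation":[-0.24,0,0]},{"grip":6.5,"dp":[0,0,0],"rotation":[-0.36,0,0]},{"grip":6.5,"dp":[0,0,0],"rotation":[-0.48,0,0]},{"grip":6.5,"dp":[0,0,0],"rotation":[-0.6,0,0]}]';python3 -m creep '[{"grip":6.5,"dp":[0,0,0],"rotation":[-0.12,0,0]},{"grip":6.5,"dp":[0,0,0],"rotation":[-0.24,0,0]},{"grip":6.5,"dp":[0,0,0],"rotation":[-0.36,0,0]},{"grip":6.5,"dp":[0,0,0],"rotation":[-0.48,0,0]},{"grip":6.5,"dp":[0,0,0],"rotation":[-0.6,0,0]}]';python3 -m creep '[{"grip":6,"dp":[0,0,0],"rotation":[-0.03,0,0]},{"grip":5,"dp":[0,0,0],"rotation":[-0.03,0,0]},{"grip":4,"dp":[0,0,0],"rotation":[-0.03,0,0]},{"grip":4,"dp":[0,0,0],"rotation":[-0.03,0,0]},{"grip":4,"dp":[0,0,0],"rotation":[-0.03,0,0]}]' 20;python3 -m creep '[{"grip":4,"dp":[0,0,0],"rotation":[0,0,0]},{"grip":4,"dp":[0,0,0],"rotation":[0,0,0]}]' 100;python3 look.py w12
```

```text
time: 13.65
tool_pos: [0.4804, 0.2521, 0.0324]
tcp_rot: [0.791, 1.422, -0.791]
wrist_force: [-0.2, -0.0, -0.7]
width: 0.762
time: 14.07
tool_pos: [0.4803, 0.2521, 0.0324]
tcp_rot: [0.326, 1.546, -0.326]
wrist_force: [0.3, 0.7, -0.1]
width: 0.762
time: 14.48
tool_pos: [0.4804, 0.2521, 0.0325]
tcp_rot: [0.308, 1.549, -0.308]
wrist_force: [-1.5, -1.1, 3.7]
width: 0.552
time: 14.65
tool_pos: [0.4811, 0.2523, 0.0332]
tcp_rot: [0.308, 1.548, -0.307]
wrist_force: [-2.4, -0.6, 6.5]
width: 0.525
t 14.65 p [0.4811 0.2523 0.0332] F [-2.4 -0.6  6.5] T [-0.18  0.34 -0.02] w 0.525
[[ 0.001  0.382  0.924]
 [ 0.001  0.924 -0.382]
 [-1.     0.001  0.001]] [ 0.44  0.24  2.06  0.    0.83 -0.74]
```

View pics/w12.png

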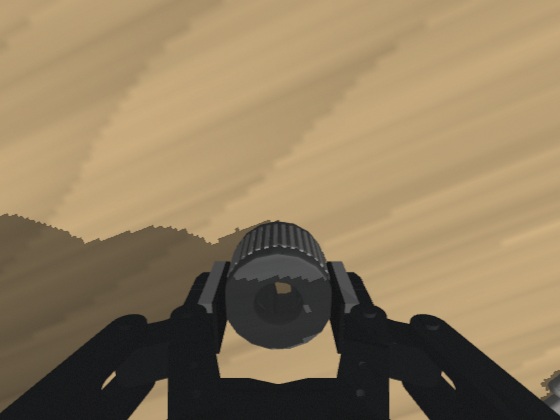

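```bash
python3 -m creep '[{"grip":4,"dp":[-1,0,0],"rotation":[0,0,0]},{"grip":4,"dp":[-4,0,0],"rotation":[0,0,0]},{"grip":4,"dp":[-8,0,0],"rotation":[0,0,0]},{"grip":4,"dp":[-12,0,0],"rotation":[0,0,0]},{"grip":4,"dp":[-15,-2,1],"rotation":[0,0,0]}]';python3 -m creep '[{"grip":4,"dp":[0,-3,1.6],"rotation":[0,0,0]},{"grip":4,"dp":[0,-6,3.2],"rotation":[0,0,0]},{"grip":4,"dp":[0,-9,4.8],"rotation":[0,0,0]},{"grip":4,"dp":[0,-12,6.4],"rotation":[0,0,0]},{"grip":4,"dp":[0,-15,8],"rotation":[0,0,0]}]';python3 -m creep '[{"grip":4,"dp":[0,-3,1.6],"rotation":[0,0,0]},{"grip":4,"dp":[0,-6,3.2],"rotation":[0,0,0]},{"grip":4,"dp":[0,-9,4.8],"rotation":[0,0,0]},{"grip":4,"dp":[0,-10.5,5.3],"rotation":[0,0,0]},{"grip":4,"dp":[0,-10.5,5.3],"rotation":[0,0,0]}]';python3 -m creep '[{"grip":4,"dp":[0,0,0],"rotation":[0,0,0]},{"grip":4,"dp":[0,0,0],"rotation":[0,0,0]},{"grip":4,"dp":[0,0,0],"rotation":[0,0,0]}]';python3 look.py w13;python3 -c "
from h import *;st()"
```

```text
time: 15.12
tool_pos: [0.4829, 0.2323, 0.1858]
tcp_rot: [0.309, 1.547, -0.303]
wrist_force: [2.0, 0.1, -1.4]
width: 0.52
time: 15.53
tool_pos: [0.4982, 0.059, 0.1824]
tcp_rot: [0.307, 1.549, -0.307]
wrist_force: [0.8, 0.1, -2.5]
width: 0.522
time: 15.95
tool_pos: [0.5072, -0.06, 0.1822]
tcp_rot: [0.309, 1.549, -0.312]
wrist_force: [0.2, -0.0, -2.2]
width: 0.523
time: 16.2
tool_pos: [0.5074, -0.0557, 0.1821]
tcp_rot: [0.307, 1.55, -0.306]
wrist_force: [-0.3, 0.4, -1.9]
width: 0.52
t 16.2 p [ 0.5074 -0.0557  0.1821] F [-0.3  0.4 -1.9] T [ 0.02  0.03 -0.02] w 0.52
[[-0.     0.381  0.925]
 [ 0.001  0.925 -0.381]
 [-1.     0.    -0.001]] [-0.16  0.    2.02  0.    1.12 -1.34]
t 16.25 p [ 0.5075 -0.0556  0.1822] F [-0.2  0.4 -1.8] T [-0.02  0.05  0.04] w 0.518
[[-0.     0.381  0.925]
 [ 0.     0.925 -0.381]
 [-1.     0.    -0.   ]] [-0.16  0.    2.02  0.    1.12 -1.34]
```

View pics/w13.png

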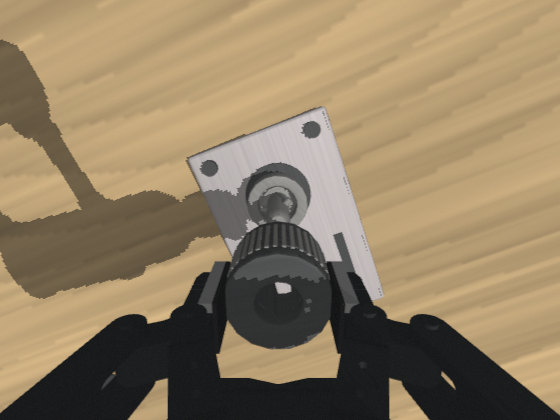

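```bash
python3 -m creep '[{"grip":4,"dp":[2,-0.08,0],"rotation":[0,0,0]},{"grip":4,"dp":[4,-0.08,0],"rotation":[0,0,0]},{"grip":4,"dp":[5.2,-0.08,0],"rotation":[0,0,0]},{"grip":4,"dp":[5.2,-0.08,0],"rotation":[0,0,0]},{"grip":4,"dp":[5.2,-0.08,0],"rotation":[0,0,0]}]';python3 -m creep '[{"grip":4,"dp":[0,0,0],"rotation":[0,0,0]},{"grip":4,"dp":[0,0,0],"rotation":[0,0,0]},{"grip":4,"dp":[0,0,0],"rotation":[0,0,0]}]';python3 look.py w14
```

```text
time: 16.67
tool_pos: [0.5066, -0.0567, 0.1295]
tcp_rot: [0.307, 1.551, -0.307]
wrist_force: [0.4, 0.5, -1.5]
width: 0.524
time: 16.92
tool_pos: [0.5084, -0.0576, 0.1316]
tcp_rot: [0.307, 1.547, -0.307]
wrist_force: [0.4, 0.6, -2.7]
width: 0.525
t 16.92 p [ 0.5084 -0.0576  0.1316] F [ 0.4  0.6 -2.7] T [-0.04  0.01  0.04] w 0.525
[[ 0.002  0.382  0.924]
 [-0.     0.924 -0.382]
 [-1.     0.001  0.002]] [-0.16  0.06  2.07  0.    1.02 -1.34]
```

View pics/w14.png

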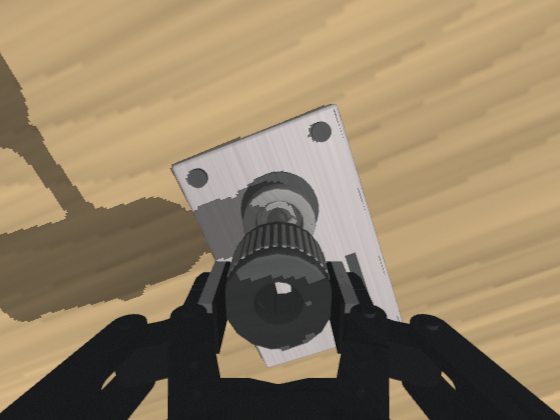

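```bash
python3 -m creep '[{"grip":4,"dp":[0.3,0.06,-0.14],"rotation":[0,0,0]},{"grip":4,"dp":[0.6,0.06,-0.14],"rotation":[0,0,0]},{"grip":4,"dp":[0.9,0.06,-0.14],"rotation":[0,0,0]},{"grip":4,"dp":[1.2,0.06,-0.14],"rotation":[0,0,0]},{"grip":4,"dp":[1.2,0.06,-0.14],"rotation":[0,0,0]}]';python3 -c "
from h import *;st()"
```

```text
time: 17.38
tool_pos: [0.5056, -0.0563, 0.1173]
tcp_rot: [0.307, 1.551, -0.308]
wrist_force: [0.1, 1.5, -2.9]
width: 0.524
t 17.38 p [ 0.5056 -0.0563  0.1173] F [ 0.1  1.5 -2.9] T [0.01 0.05 0.  ] w 0.524
[[-0.002  0.382  0.924]
 [ 0.     0.924 -0.382]
 [-1.    -0.    -0.002]] [-0.16  0.07  2.08 -0.    0.99 -1.34]
```

```bash
python3 -m creep '[{"grip":4,"dp":[0.4,0,0],"rotation":[0,0,0]},{"grip":4,"dp":[0.8,0,0],"rotation":[0,0,0]},{"grip":4,"dp":[1.2,0,0],"rotation":[0,0,0]},{"grip":4,"dp":[1.2,0,0],"rotation":[0,0,0]},{"grip":4,"dp":[1.2,0,0],"rotation":[0,0,0]}]';python3 -c "
from h import *;st()"
```

```text
time: 17.8
tool_pos: [0.5059, -0.0564, 0.1057]
tcp_rot: [0.307, 1.55, -0.307]
wrist_force: [0.2, -0.6, -2.5]
width: 0.527
t 17.8 p [ 0.5059 -0.0564  0.1057] F [ 0.2 -0.6 -2.5] T [ 0.03 -0.06  0.04] w 0.527
[[-0.001  0.382  0.924]
 [ 0.     0.924 -0.382]
 [-1.    -0.    -0.001]] [-0.16  0.08  2.09 -0.    0.97 -1.34]
```

```bash
python3 -m creep '[{"grip":4,"dp":[0.3,0,0],"rotation":[0,0,0]},{"grip":4,"dp":[0.55,0,0],"rotation":[0,0,0]},{"grip":4,"dp":[0.55,0,0],"rotation":[0,0,0]},{"grip":4,"dp":[0.55,0,0],"rotation":[0,0,0]}]';python3 -c "
from h import *;st()"
```

```text
time: 18.13
tool_pos: [0.5063, -0.0564, 0.1006]
tcp_rot: [0.307, 1.549, -0.307]
wrist_force: [-0.0, 0.3, -1.8]
width: 0.522
t 18.13 p [ 0.5063 -0.0564  0.1006] F [-0.   0.3 -1.8] T [ 0.04  0.07 -0.04] w 0.522
[[-0.     0.382  0.924]
 [ 0.     0.924 -0.382]
 [-1.    -0.    -0.   ]] [-0.16  0.09  2.09 -0.    0.96 -1.34]
```

```bash
python3 -m creep '[{"grip":4,"dp":[0.1,0,0],"rotation":[0,0,0]},{"grip":4,"dp":[0.2,0,0],"rotation":[0,0,0]},{"grip":4,"dp":[0.2,0,0],"rotation":[0,0,0]},{"grip":4,"dp":[0.2,0,0],"rotation":[0,0,0]}]';python3 -c "
from h import *;st()"
```

```text
time: 18.47
tool_pos: [0.5065, -0.0562, 0.0988]
tcp_rot: [0.308, 1.548, -0.307]
wrist_force: [-0.2, 1.2, -2.2]
width: 0.524
t 18.47 p [ 0.5065 -0.0562  0.0988] F [-0.2  1.2 -2.2] T [ 0.27 -0.07  0.02] w 0.524
[[ 0.     0.382  0.924]
 [ 0.     0.924 -0.382]
 [-1.     0.     0.   ]] [-0.16  0.09  2.09  0.    0.95 -1.34]
```

```bash
python3 -m creep '[{"grip":4,"dp":[0.15,0,0],"rotation":[0,0,0]},{"grip":4,"dp":[0.3,0,0],"rotation":[0,0,0]},{"grip":4,"dp":[0.3,0,0],"rotation":[0,0,0]},{"grip":4,"dp":[0.3,0,0],"rotation":[0,0,0]}]';python3 look.py w15
```

```text
time: 18.8
tool_pos: [0.5064, -0.0562, 0.0955]
tcp_rot: [0.308, 1.549, -0.307]
wrist_force: [1.4, 2.1, -2.6]
width: 0.521
t 18.8 p [ 0.5064 -0.0562  0.0955] F [ 1.4  2.1 -2.6] T [ 0.4  -0.21  0.02] w 0.521
[[ 0.     0.382  0.924]
 [ 0.     0.924 -0.382]
 [-1.     0.     0.   ]] [-0.16  0.1   2.1   0.    0.95 -1.34]
```

View pics/w15.png

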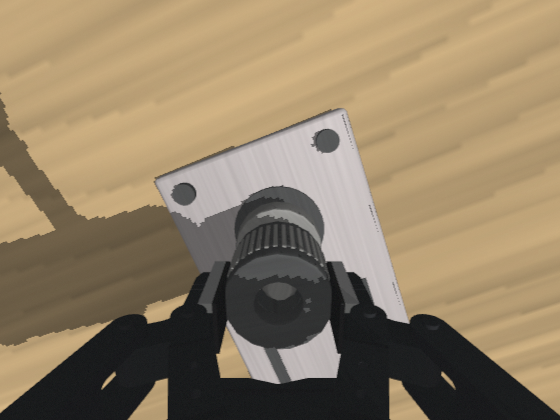

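```bash
for n in w12 w14 w15; do python3 - $n <<'E'
import sys
from rel import *
f=box(240,315,285,335);f=f[(f[:,0]>-.02)&(f[:,0]<.01)]
for _ in range(6):
    X=np.c_[f[:,1:],np.ones(len(f))];s=np.linalg.lstsq(X,f[:,0],rcond=None)[0];r=f[:,0]-X@s;f=f[abs(r)<max(.0008,1.5*r.std())]
print(sys.argv[1],s,len(f),f.mean(0))
E
done
python3 - <<'E'
from h import *
p,d=bot.read_camera('scene');cv2.imwrite('pics/s4.png',cv2.resize(p[150:270,200:360,::-1],None,fx=5,fy=5,interpolation=2))
E
```

```text
w12 [-0.00044249  0.00532212 -0.00696188] 1830 [-0.0069295  -0.00173842  0.00627093]
w14 [ 0.00107147  0.00420792 -0.0068914 ] 1867 [-0.00686886 -0.00171244  0.00620241]
w15 [-0.00065048  0.00397347 -0.00689648] 1835 [-0.00687631 -0.00182897  0.00621666]
```

View pics/s4.png

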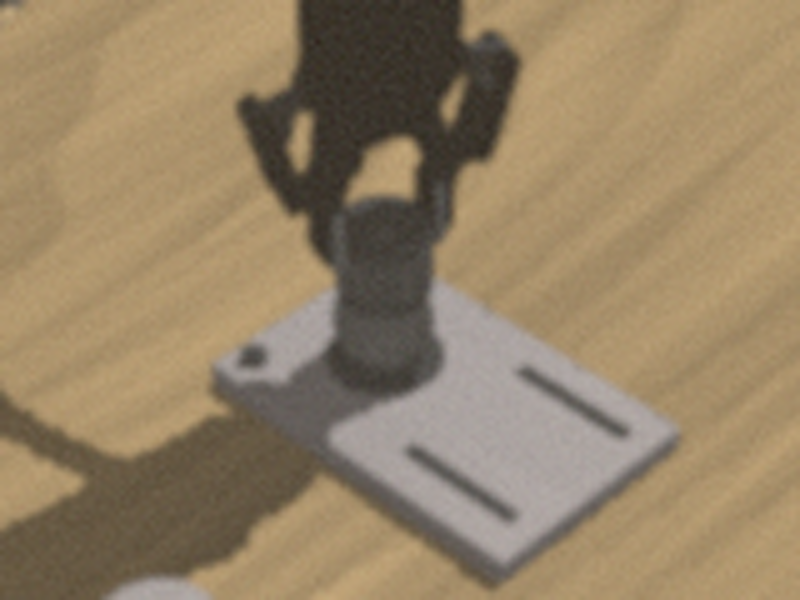

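The collar has not slipped in the grip, and its underside is at about 62 mm, below the pin tops. So the keyways happened to line up already. I'll carry on down.

```bash
python3 -m creep '[{"grip":4,"dp":[0.2,0,0],"rotation":[0,0,0]},{"grip":4,"dp":[0.4,0,0],"rotation":[0,0,0]},{"grip":4,"dp":[0.6,0,0],"rotation":[0,0,0]},{"grip":4,"dp":[0.6,0,0],"rotation":[0,0,0]}]' 120;python3 -m creep '[{"grip":4,"dp":[0.2,0,0],"rotation":[0,0,0]},{"grip":4,"dp":[0.4,0,0],"rotation":[0,0,0]},{"grip":4,"dp":[0.4,0,0],"rotation":[0,0,0]},{"grip":4,"dp":[0.4,0,0],"rotation":[0,0,0]}]';python3 -c "
from h import *;st()"
```

```text
time: 19.23
tool_pos: [0.5064, -0.0563, 0.0894]
tcp_rot: [0.307, 1.549, -0.307]
wrist_force: [1.2, 3.3, -3.2]
width: 0.518
time: 19.57
tool_pos: [0.5063, -0.0563, 0.0853]
tcp_rot: [0.308, 1.549, -0.307]
wrist_force: [2.8, 3.3, -3.2]
width: 0.514
t 19.57 p [ 0.5063 -0.0563  0.0853] F [ 2.8  3.3 -3.2] T [ 0.6  -0.32  0.06] w 0.514
[[-0.     0.382  0.924]
 [ 0.     0.924 -0.382]
 [-1.     0.    -0.   ]] [-0.16  0.11  2.1   0.    0.93 -1.34]
```

```bash
python3 -m creep '[{"grip":4,"dp":[0.1,0.05,0.02],"rotation":[0,0,0]},{"grip":4,"dp":[0.3,0.05,0.02],"rotation":[0,0,0]},{"grip":4,"dp":[0.5,0.05,0.02],"rotation":[0,0,0]},{"grip":4,"dp":[0.5,0.05,0.02],"rotation":[0,0,0]}]';python3 look.py w16
```

```text
time: 19.9
tool_pos: [0.5066, -0.0562, 0.0812]
tcp_rot: [0.307, 1.549, -0.308]
wrist_force: [-1.9, 2.6, 4.3]
width: 0.514
t 19.9 p [ 0.5066 -0.0562  0.0812] F [-1.9  2.6  4.3] T [ 0.39  0.27 -0.  ] w 0.514
[[-0.     0.382  0.924]
 [-0.     0.924 -0.382]
 [-1.    -0.    -0.   ]] [-0.16  0.12  2.11 -0.    0.92 -1.34]
```

```bash
python3 -m creep '[{"grip":4,"dp":[0.2,0.02,0.02],"rotation":[0,0,0]},{"grip":4,"dp":[0.4,0.02,0.02],"rotation":[0,0,0]},{"grip":4,"dp":[0.4,0.02,0.02],"rotation":[0,0,0]},{"grip":4,"dp":[0.4,0.02,0.02],"rotation":[0,0,0]}]';python3 -c "
from h import *;st()"
```

```text
time: 20.28
tool_pos: [0.5067, -0.0562, 0.0775]
tcp_rot: [0.307, 1.55, -0.308]
wrist_force: [-4.4, 2.3, 7.1]
width: 0.521
t 20.28 p [ 0.5067 -0.0562  0.0775] F [-4.4  2.3  7.1] T [0.31 0.62 0.01] w 0.521
[[-0.001  0.382  0.924]
 [-0.     0.924 -0.382]
 [-1.    -0.001 -0.001]] [-0.16  0.12  2.11 -0.    0.91 -1.34]
```

```bash
python3 -m creep '[{"grip":4,"dp":[0.1,0,-0.04],"rotation":[0,0,0]},{"grip":4,"dp":[0.2,0,-0.04],"rotation":[0,0,0]},{"grip":4,"dp":[0.2,0,-0.04],"rotation":[0,0,0]},{"grip":4,"dp":[0.2,0,-0.04],"rotation":[0,0,0]}]';python3 look.py w17; python3 - w17 <<'E'
import sys
from rel import *
f=box(240,315,285,335);f=f[(f[:,0]>-.02)&(f[:,0]<.01)]
for _ in range(6):
    X=np.c_[f[:,1:],np.ones(len(f))];s=np.linalg.lstsq(X,f[:,0],rcond=None)[0];r=f[:,0]-X@s;f=f[abs(r)<max(.0008,1.5*r.std())]
print(sys.argv[1],s,len(f),f.mean(0))
p,d=bot.read_camera('scene');cv2.imwrite('pics/s5.png',cv2.resize(p[150:270,200:360,::-1],None,fx=5,fy=5,interpolation=2))
E
```

```text
time: 20.62
tool_pos: [0.5067, -0.0562, 0.0772]
tcp_rot: [0.306, 1.549, -0.308]
wrist_force: [-8.2, 2.4, 17.8]
width: 0.515
t 20.62 p [ 0.5067 -0.0562  0.0772] F [-8.2  2.4 17.8] T [0.32 1.25 0.04] w 0.515
[[-0.     0.382  0.924]
 [-0.001  0.924 -0.382]
 [-1.    -0.001 -0.   ]] [-0.16  0.12  2.11 -0.    0.91 -1.34]
w17 [-0.00136823  0.01852112 -0.0070157 ] 1845 [-0.00689257 -0.00180787  0.00626106]
```

View pics/s5.png

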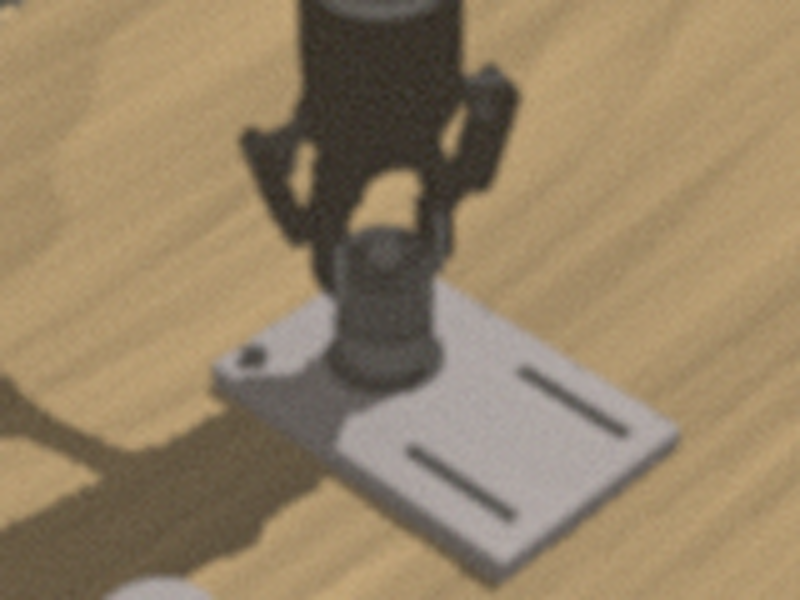

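View pics/w17.png

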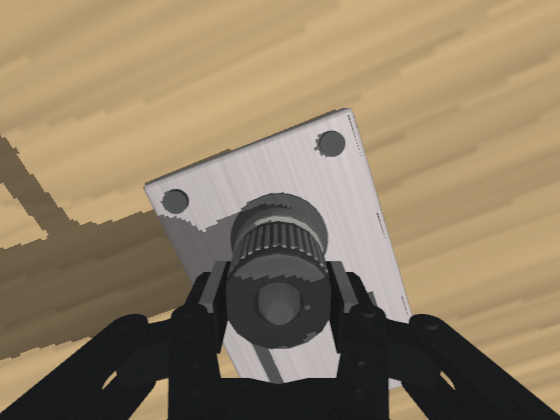

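```bash
python3 -m creep '[{"grip":4,"dp":[0,0,-0.06],"rotation":[0,0,0]},{"grip":4,"dp":[0,0,-0.06],"rotation":[0,0,0]},{"grip":4,"dp":[0,0,-0.06],"rotation":[0,0,0]},{"grip":4,"dp":[0,0,-0.06],"rotation":[0,0,0]}]';python3 -m creep '[{"grip":4,"dp":[0,0,0],"rotation":[0,0,0]},{"grip":4,"dp":[0,0,0],"rotation":[0,0,0]},{"grip":4,"dp":[0,0,0],"rotation":[0,0,0]},{"grip":4,"dp":[0,0,0],"rotation":[0,0,0]},{"grip":4,"dp":[0,0,0],"rotation":[0,0,0]}]';python3 -m creep '[{"grip":4,"dp":[0,0,0],"rotation":[0,0,0]},{"grip":4,"dp":[0,0,0],"rotation":[0,0,0]},{"grip":4,"dp":[0,0,0],"rotation":[0,0,0]},{"grip":4,"dp":[0,0,0],"rotation":[0,0,0]},{"grip":4,"dp":[0,0,0],"rotation":[0,0,0]}]'; python3 look.py w18;python3 - w18 <<'E'
import sys
from rel import *
f=box(240,315,285,335);f=f[(f[:,0]>-.02)&(f[:,0]<.01)]
for _ in range(6):
    X=np.c_[f[:,1:],np.ones(len(f))];s=np.linalg.lstsq(X,f[:,0],rcond=None)[0];r=f[:,0]-X@s;f=f[abs(r)<max(.0008,1.5*r.std())]
print(s,f.mean(0))
E
```

```text
time: 21.05
tool_pos: [0.5067, -0.0561, 0.0772]
tcp_rot: [0.306, 1.548, -0.308]
wrist_force: [-5.1, 1.3, 16.4]
width: 0.516
time: 21.47
tool_pos: [0.5067, -0.0562, 0.0772]
tcp_rot: [0.306, 1.548, -0.308]
wrist_force: [-6.9, 0.9, 15.9]
width: 0.516
time: 21.88
tool_pos: [0.5067, -0.0562, 0.0772]
tcp_rot: [0.306, 1.548, -0.308]
wrist_force: [-6.5, 1.2, 16.7]
width: 0.518
t 21.88 p [ 0.5067 -0.0562  0.0772] F [-6.5  1.2 16.7] T [ 0.2   1.03 -0.01] w 0.518
[[ 0.001  0.382  0.924]
 [-0.001  0.924 -0.382]
 [-1.    -0.001  0.001]] [-0.16  0.12  2.11 -0.    0.91 -1.34]
[ 0.00023477  0.01482382 -0.00697119] [-0.00687104 -0.00187991  0.00629425]
```

The collar is steady on the stop: top face at 84.2 mm, so underside at about 44 mm, with about 19 N net push.

```bash
python3 -c "
from workcell import bot
print(bot.finish_job())"
```

```text
the job is handed in; nothing more can be done
None
```

I handed the job in at about 22 s of the 64 s, still gripping the collar (set to 120 N) and pushing it home. No verdict is reported.

- **Ring:** I centred it with two grips at right angles, threaded it down the stub and released it on the pressure plate. The scene picture then showed it flat round the hub, with the collar still on the bench.
- **Collar:** I centred it the same way and lowered it on the stub. The keyways were already over the pins, so no turning was needed. It went past pin level without slipping in the grip, then met the ring and the spring.

**Last checks:**

| Check | Measured | Limit |
|---|---|---|
| Collar underside | about 44 mm | below 46.5 mm |
| Net push | about 19 N (16.7 N at the wrist plus the collar's weight), steady for 0.8 s | over 2 N; stop takes about 12 N |
| Collar tilt | about 0.015 rad | below 0.08 rad |

- **Side force:** about 6.5 N on the stub remained, and two small corrections did not remove it.
- **Not measured directly:** the plate's travel and the ring's final pose. I inferred them from the collar height and the jump in force at the stop.
- **Camera disagreement:** the top and wrist cameras differed by 2 to 4 mm on positions. I used the wrist views and contact forces instead.
- **Bystanders:** I never touched the can, wrench or case, but took no final position check of them.

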